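# Take a thermometer-wand reading of the round dish on the slide warmer

### The arm

A 6-joint arm with a two-finger parallel gripper is mounted at the origin on the work surface. World frame = base frame: x ahead of the robot, y to its left, z up, the work surface at z = 0. Lengths are in m, angles in rad, forces in N, time in s.
With the tool pointing down it reaches from about 0.4 to 0.925 m from the base axis. Payload 12.5 kg.
Tool frame: the origin (TCP) lies on the centre line of the jaws, within the pads' length; the fingertips stand 25 mm ahead of it and the grasp point (between the pads) lies 6 mm ahead of it; z points along the fingers, y is the line along which they close (so a half turn about z gives the same grasp; the last joint's range is limited). The gripper opens to 95 mm and grips with 3 to 60 N. Pads are 20 mm wide; open, the fingers measure 119 mm over their backs; the gripper's body (75 mm by 180 mm) begins 59 mm behind the grasp point.
Start: joints at [-1.325, 0.491, 1.559, -0, 1.092, -0.106], TCP at [0.215, -0.587, 0.24] pointing down, gripper open.
Joint ranges: [-3.1, 3.1], [-0.84, 2.19], [0.05, 2.79], [-1.13, 4.28], [0.06, 2.93], [-2.69, 2.69]. Speed limits (rad/s): [2.22, 2.22, 2.79, 3.14, 3.14, 3.14].

### API

Orientations are given as a rotation vector (axis times angle).
In Python, from plant import get_obs, vision, r gives the robot as it stands. The module is installed in compiled form; this text tells all that it offers.
- The arm moves only by the tool step_arm, never from a script. Its argument "commands" is a list of rows, each a list of 7 numbers: the turn, a rotation vector about the tool's x, y, z in degrees, then the shift along the tool's x, y, z in m, then the finger opening in m, from 0 to 0.0951. In form: [[ax, ay, az, dx, dy, dz, jaw], ...]. A call has 1 to 12 rows; each row shifts and turns the commanded pose from where the row before left it, along the tool's axes as they then stand; what a row does not reach is not made up. A row lasts 1/10 s, in which the tool goes at most 50 mm and 8.59 degrees, less where a joint would pass 70% of its speed; a pose out of reach is approached as far as the arm can. A call is refused whole if a number of a shift passes 0.05 or a number of a turn 8.59, either way. A call with a gripper value outside its range is refused whole. The fingers move at their own pace and stop on an object; "grip_force" is the grip in N (left out, the last holds). Time passes only in rows, so rows that do not move let the fingers close. It gives the time, the measured TCP pose, the force, the opening and the grip force at its end, in the units of the state.
- get_obs(): the state, without advancing time (a new reading comes with each control period).
- vision.snapshot(name): name is "scene" or "top" or "wrist"; returns the picture (384x512x3 uint8, blue, green, red); there is no depth.
- vision.camera_model(name): a dict with "K" (3x3 intrinsics, pixels), "dist" ([k1, k2, p1, p2, k3] as OpenCV has them; the pictures are not rectified), "origin" and "attitude" of the camera in the world. Camera axes: x right, y down, z forward; pixel columns grow to the right and rows downward; lengths in m; the calibration is good to about 2 mm. A picture is of the moment at which its call begins: read the wrist's pose just before it. camera_model takes no time and is no camera call; for the wrist camera it gives the pose at the moment of the call.
- r.hand_in(): hands the job in; it is judged then, once.
The state is a dict: "time_s": time; "joint_positions": joint angles; "joint_vel": joint speeds; "tau": joint torques, N m; "tool_pos": TCP position; "tool_rot": TCP orientation; "force": force on the tool from outside, world axes, zero at the start; "moment": the same for the moment, N m; "width": finger opening in m; "finger_force": force on a finger pad.
Only numpy, scipy, OpenCV 4.12 (cv2) and the standard library are available. Lean on these libraries where they do the work, as an engineer would, in place of code of your own. Each camera call takes 0.05 s, during which the arm holds its last target. There are 200 camera calls.

### The job

Slide the glass splash shield straight up out of its slotted holder in front of the sloped slide warmer and set it down gently, upright, in the empty narrow trough. Then take the thermometer wand from its holster, point its nose squarely at the middle of the round dish on the warmer (not the square tub) from about 80 mm away, and hold it steady there for about two seconds without touching the warmer or anything on it. Put the wand back in its holster, nose down, and leave everything else where it stands.

Things in the scene. Friction and masses are not known exactly. Their poses are not given: they have to be found in the camera images.
- warmer: Fixed grey slide warmer, footprint 156 x 240 mm, with an aluminium top face 190 x 240 mm that slopes 35 degrees from horizontal, rising towards its +x (away from the robot) and facing -x and up. Face heights: front edge 40, middle 95, rear edge 150 mm. Origin: centre of the footprint on the bench, z up. Three thin glass slides lie along the face's upper part.
- dish: The target: fixed shallow round steel dish with a dull black inside, 60 mm across, rim 9 mm high, on the warmer's sloped face, left or right of its middle. Origin: centre of its underside, on the face; its z axis is the face's outward normal (35 degrees from vertical, leaning towards the robot).
- dish_center (a point): Middle of the round dish's inner floor, 6 mm above the sloped face; axes as the dish.
- tub: Fixed shallow SQUARE steel tub with the same dull black inside, 56 x 56 mm, 10 mm high, on the other half of the same face. Not the target. Origin: centre of its underside, z along the face's normal.
- holder: Fixed white slotted holder just in front of the warmer: base 60 x 156 x 10 mm with a grooved post at each end (along its y), tops 100 mm above the bench. The shield stands in the two vertical grooves, 9 mm wide in x; between the posts (112 mm) it is open. Origin: centre of the underside, on the bench; the shield's plane is its yz plane.
- shield: Loose splash shield: green glass panel 130 mm wide (its y), 200 mm high (its z), 6 mm thick (its x), with a bare aluminium strip 10 mm thick over the top 30 mm (z 170 to 200). 0.22 kg. Origin: centre of the lower edge. It starts upright in the holder, lower edge 10 mm above the bench.
- trough: Fixed empty grey narrow trough in which the shield is to stand upright: inside 34 mm wide (its x), 164 mm long (its y), floor 8 mm above the bench, walls 6 mm thick with rims 110 mm above the bench; base plate 90 x 176 mm. Origin: centre of the underside, on the bench.
- holster: Fixed grey holster: foot 96 x 96 x 20 mm with a square open well, 42 x 42 mm inside, floor 20 mm and rim 75 mm above the bench, walls 6 mm. Origin: centre of the underside, on the bench; well sides along its x and y.
- wand: Loose thermometer wand, 150 mm long, 0.16 kg: white square handle 34 x 34 mm (z 30 to 150 mm) with a round black nose 26 mm across (z 0 to 30 mm). Origin: middle of the nose's tip; z points from the nose to the butt, so it looks along its -z. It starts nose down, upright in the holster, tip on the well's floor.
- beaker: Bystander: empty glass beaker, 68 mm across, 85 mm high, between robot and holder. Origin: centre of its underside.
- reagent: Bystander: amber bottle, 56 mm across, 170 mm high, beside the warmer. Origin: centre of its underside.
- saline: Bystander: white bottle, 56 mm across, 170 mm high, on the warmer's other side. Origin: centre of its underside.
- jar: Bystander: glass jar with a lid, 64 mm across, 80 mm high. Origin: centre of its underside.
- slidebox: Bystander: wooden slide box 85 x 100 x 35 mm. Origin: centre of its underside.
- petri: Bystander: glass petri dish, 90 mm across, 18 mm high, lying at the side of the bench. Origin: centre of its underside.
- spatula: Bystander: lab spatula lying at the side of the bench. Origin: about its middle.
Mind the look-alikes: they are no part of the job. What is shaped like the holster but brown is not meant. Leave any yellow look-alike of the wand alone.

How it is judged:
On the way, in this order (a step that is already met when the one before it is completed fails the run):
1. the shield has been slid up out of the holder's grooves, upright (z of shield in the frame of holder above 0.095 m and angle between shield's own z axis and vertical below 0.35 rad), for 0.05 s.
2. the shield stands in the trough, let go (x of shield in the frame of trough between -0.02 and 0.02 m and y of shield in the frame of trough between -0.03 and 0.03 m and z of shield in the frame of trough below 0.02 m and angle between shield's own z axis and vertical below 0.4 rad and linear speed of shield below 0.03 m/s and contact force between the fingers and shield below 0.1 N), for 0.2 s.
3. the wand, held by the fingers, points squarely (within 15 degrees) at the middle (within 18 mm) of the round dish, its nose 50 to 110 mm away, and is held steady for 1.5 s (x of dish_center in the frame of wand between -0.018 and 0.018 m and y of dish_center in the frame of wand between -0.018 and 0.018 m and z of dish_center in the frame of wand between -0.11 and -0.05 m and angle between the z axis of wand and the z axis of dish, either way round below 0.26 rad and z of wand in the frame of dish above 0 m and linear speed of wand below 0.03 m/s and angular speed of wand below 0.25 rad/s and contact force between the fingers and wand above 0.5 N), for 1.5 s.
At the end, for the whole second after the job is handed in: Shield stands in the trough: within 20 mm across and 30 mm along of its centre, lower edge under 20 mm high, tilt under 0.4 rad. Wand nose down in the holster: tip within 16 mm of its axis in x and y, under 30 mm high, tilt under 0.25 rad. Both at rest (x of shield in the frame of trough between -0.02 and 0.02 m and y of shield in the frame of trough between -0.03 and 0.03 m and z of shield in the frame of trough below 0.02 m and angle between shield's own z axis and vertical below 0.4 rad and linear speed of each of shield, wand below 0.03 m/s and x of wand in the frame of holster between -0.016 and 0.016 m and y of wand in the frame of holster between -0.016 and 0.016 m and z of wand in the frame of holster below 0.03 m and angle between wand's own z axis and vertical below 0.25 rad); the robot touches nothing.
It fails at once if a bystander is moved by more than 30 mm (distance of any of beaker, reagent, saline, jar, slidebox, petri, spatula from where it was at the start of the episode above 0.03 m).
It fails at once if the wand touches the warmer, the dish or the tub (contact force between wand and warmer above 1 N or contact force between wand and dish above 1 N or contact force between wand and tub above 1 N).
It fails at once if the shield is dropped (falls faster than 0.8 m/s, out of the fingers) (contact force between the fingers and shield below 0.1 N and linear speed of shield above 0.8 m/s).
It also fails if it takes over 72 s, if anything falls off the work surface, if the arm or the gripper's body presses on something with over 40 N, if the wrist force passes 120 N, or if a joint passes its speed limit or range.

## Working session

There is one attempt and no reset: what is moved stays moved. The work goes in short steps, Python scripts to look and compute and a tool call to move; the robot and the scene stay as the last step left them, time stands still between calls to the robot, and variables do not carry over. Pictures are saved under pics/ and viewed, at most 10 in all, crops included, and the job is handed in when it is done.

Besides the shell and the picture viewer there is one more tool, called after "Call:" by a JSON object that holds its "name" and its "arguments". step_arm: Moves the arm, as the interface text tells. Its arguments: {"type":"object","properties":{"commands":{"type":"array"},"grip_force":{"type":"number"}},"required":["commands"]}

```bash
mkdir -p pics; cat > h.py <<'E'
import numpy as np, cv2
from scipy.spatial.transform import Rotation as R
from plant import get_obs, vision, r
def att(c):
    a=np.array(c["attitude"],float)
    return a if a.shape==(3,3) else (R.from_rotvec(a).as_matrix() if a.size==3 else None)
def ray(c,uv):
    p=cv2.undistortPoints(np.array([[uv]],float),np.array(c["K"]),np.array(c["dist"]))[0,0]
    d=att(c)@np.array([p[0],p[1],1.]); return np.array(c["origin"],float),d/np.linalg.norm(d)
def onz(c,uv,z):
    o,d=ray(c,uv); return o+d*(z-o[2])/d[2]
def proj(c,P):
    A=att(c); o=np.array(c["origin"],float)
    rv=cv2.Rodrigues(A.T)[0]; return cv2.projectPoints(np.array(P,float).reshape(-1,3),rv,-A.T@o,np.array(c["K"]),np.array(c["dist"]))[0][:,0]
E
python3 - <<'E'
from h import *
for n in("scene","top"):
    im=vision.snapshot(n); cv2.imwrite(f"pics/{n}0.png",im)
    c=vision.camera_model(n); print(n,c)
o=get_obs(); print(o)
a=cv2.imread("pics/scene0.png");b=cv2.imread("pics/top0.png")
cv2.imwrite("pics/s.png",cv2.resize(a,(800,600)));cv2.imwrite("pics/t.png",cv2.resize(b,(800,600)))
E
```

```text
scene {'K': array([[492.87754753,   0.        , 258.9927731 ],
       [  0.        , 492.87754753, 190.98482646],
       [  0.        ,   0.        ,   1.        ]]), 'dist': array([-0.066411,  0.      ,  0.      ,  0.      ,  0.      ]), 'origin': array([1.19895183, 0.8413549 , 1.12555017]), 'attitude': array([-0.89758455, -2.48588933,  1.08752785])}
top {'K': array([[375.3866444 ,   0.        , 254.78748579],
       [  0.        , 375.3866444 , 193.09852892],
       [  0.        ,   0.        ,   1.        ]]), 'dist': array([-0.05328018,  0.        ,  0.        ,  0.        ,  0.        ]), 'origin': array([ 0.3310398 , -0.01774286,  1.32810523]), 'attitude': array([-2.17795372,  2.13984734, -0.09763656])}
{'time_s': 0.1, 'joint_positions': array([-1.32462103e+00,  4.91497383e-01,  1.55938545e+00,  7.49003469e-06,
        1.09168744e+00, -1.05625104e-01]), 'joint_vel': array([-0.00017916, -0.00273501, -0.00190732, -0.00083947,  0.00120265,
       -0.00052701]), 'tau': array([ 3.01991458e-03, -6.13623762e+01, -2.58606827e+01,  6.94253272e-02,
        4.69738967e-02, -7.41644953e-05]), 'tool_pos': array([ 0.21533052, -0.58653731,  0.2391224 ]), 'tool_rot': array([-3.09215635e+00, -5.49585412e-01,  9.73858980e-05]), 'force': array([ 0.24204804,  0.1734292 , -0.66243814]), 'moment': array([-0.00135354, -0.00408573, -0.02341781]), 'finger_force': 0.0, 'width': 0.09526034382572476}
```

View pics/s.png

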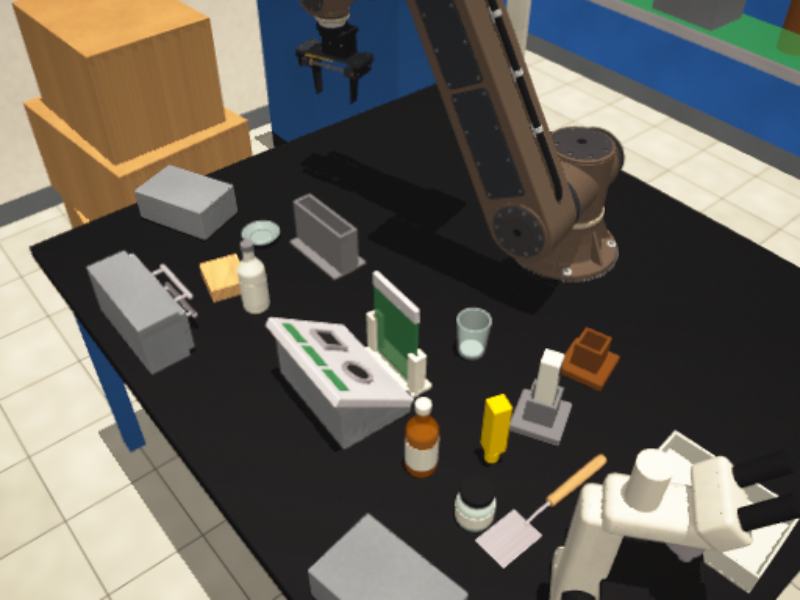

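View pics/t.png

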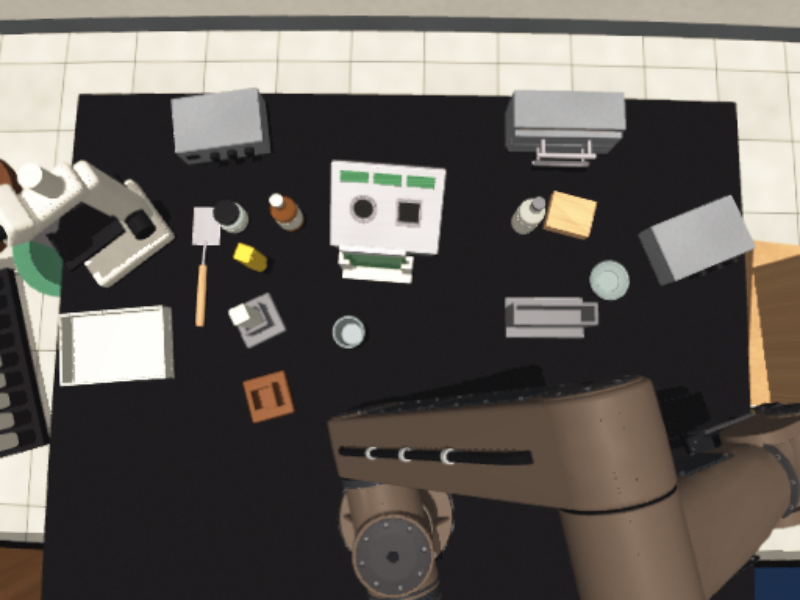

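The scene view shows the trough at (325,235), shield and holder at (397,335), grey holster with the white wand at (543,395), brown decoy at (590,355) and yellow decoy at (495,430). In the top view the round dish is at (363,208) and the square tub at (409,212). The target is the round dish, and the wand meant is the white one in the grey holster. I'll confirm these in one enlarged crop.

```bash
python3 - <<'E'
from h import *
b=cv2.imread("pics/top0.png")
def crop(x0,y0,w,h,W,H): 
    m=cv2.resize(b[y0:y0+h,x0:x0+w],(W,H),interpolation=cv2.INTER_CUBIC)
    k=W//w
    for x in range(x0-x0%10+10,x0+w,10): cv2.putText(m,str(x),((x-x0)*k,8),0,.3,(0,255,255)); cv2.line(m,((x-x0)*k,10),((x-x0)*k,14),(0,255,255))
    for y in range(y0-y0%10+10,y0+h,10): cv2.putText(m,str(y),(0,(y-y0)*k),0,.3,(0,255,255))
    return m
A=crop(205,98,85,85,425,425); B=crop(142,180,65,85,325,425) 
C=crop(315,182,75,40,375,200)
out=np.zeros((600,800,3),np.uint8); out[:425,:425]=A
out[:425,430:755]=B; 
C=crop(315,185,75,34,375,170); out[428:598,:375]=C
cv2.imwrite("pics/c.png",out)
E
```

```text
(no output)
```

View pics/c.png

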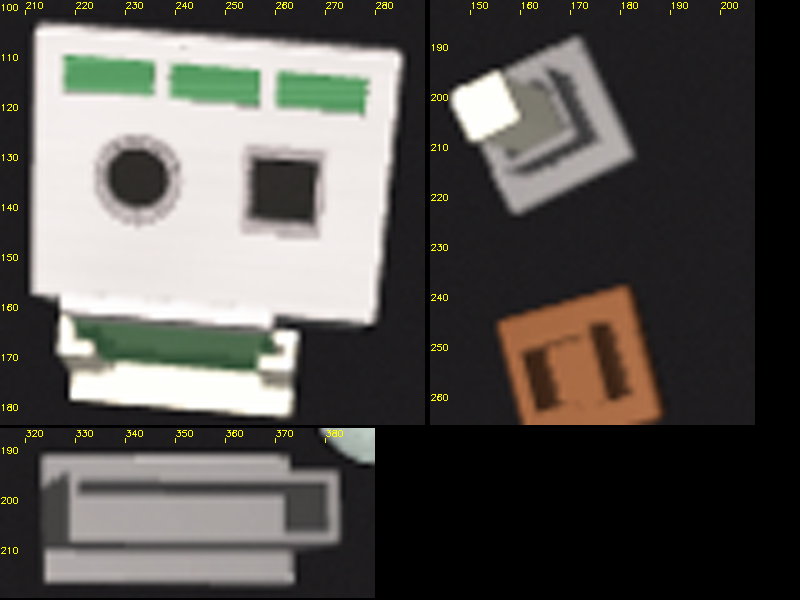

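The crop confirms it: the round dish is at about (232,134) and the square tub at (258,137). The grey holster with the white wand is separate from the brown holster, and the trough is empty.

```bash
python3 - <<'E'
from h import *
c=vision.camera_model("top")
A=lambda X,Y:(205+X/5-.4,98+Y/5-.4); B=lambda X,Y:(142+(X-430)/5-.4,180+Y/5-.4); C=lambda X,Y:(315+X/5-.4,185+(Y-428)/5-.4)
def show(n,pts,z):
    P=np.array([onz(c,p,z)[:2] for p in pts]); (m,s,a)=cv2.minAreaRect((P*1000).astype(np.float32))
    print(n,"z",z,"mean",m,"size",s,"ang",a); print((P*1000).round().tolist())
show("warm front",[A(32,293),A(374,324)],.04)
show("warm rear",[A(36,23),A(401,51)],.15)
show("base trough",[C(43,456),C(288,456),C(293,583),C(44,583)],.004)
show("rim trough",[C(338,472),C(338,543),C(70,543),C(70,474)],.11)
show("holster foot",[B(580,37),B(634,156),B(517,214)],.02)
show("wand top",[B(450,93),B(501,69),B(521,118),B(470,142)],.17)
show("holder front",[A(68,400),A(292,416)],.01)
show("strip top",[A(62,298),A(62,310),A(273,320),A(273,330)],.21)
for z in(.08,.09,.1): print("dish",z,onz(c,A(137,178),z), "tub",onz(c,A(284,190),z))
for n,p,z in[("beaker",(223.5,212),.04),("jar",(147,139),.08),("reagent tip",(177,128),.17),("sal tip",(344,130),.17),("petri",(390,179),.018),("yellow",(160,165),.0)]: print(n,onz(c,p,z).round(3))
E
```

```text
warm front z 0.04 mean (586.6822509765625, 40.36138916015625) size (239.97982788085938, 0.0) ang -94.38774108886719
[[596.0, 160.0], [578.0, -79.0]]
warm rear z 0.15 mean (744.4989013671875, 29.239131927490234) size (238.29983520507812, 0.0) ang -93.82182312011719
[[752.0, 148.0], [737.0, -90.0]]
base trough z 0.004 mean (443.3474426269531, -325.42681884765625) size (90.19029235839844, 176.0772247314453) ang 0.9246259927749634
[[487.0, -237.0], [490.0, -412.0], [400.0, -414.0], [397.0, -238.0]]
rim trough z 0.11 mean (442.49371337890625, -325.2232360839844) size (46.467796325683594, 176.4511260986328) ang 0.9341187477111816
[[467.0, -413.0], [421.0, -412.0], [418.0, -237.0], [463.0, -237.0]]
holster foot z 0.02 mean (415.0105895996094, 287.79815673828125) size (64.7168197631836, 131.5947265625) ang 72.59661102294922
[[487.0, 299.0], [404.0, 257.0], [362.0, 338.0]]
wand top z 0.17 mean (425.5482482910156, 320.4058837890625) size (33.54886245727539, 36.0570182800293) ang 26.325984954833984
[[433.0, 343.0], [449.0, 312.0], [418.0, 298.0], [403.0, 329.0]]
holder front z 0.01 mean (520.5880126953125, 56.314273834228516) size (159.6253662109375, 0.0) ang -93.19729614257812
[[525.0, 136.0], [516.0, -23.0]]
strip top z 0.21 mean (548.5823974609375, 54.04359436035156) size (129.45497131347656, 7.349477291107178) ang 84.82221984863281
[[558.0, 118.0], [551.0, 118.0], [546.0, -10.0], [540.0, -10.0]]
dish 0.08 [0.66849036 0.08523288 0.08      ] tub [ 0.66151011 -0.01515901  0.08      ]
dish 0.09 [0.66578665 0.08440783 0.09      ] tub [ 0.65886234 -0.01517971  0.09      ]
dish 0.1 [0.66308295 0.08358277 0.1       ] tub [ 0.65621456 -0.01520042  0.1       ]
beaker [0.401 0.111 0.04 ]
jar [0.645 0.377 0.08 ]
reagent tip [0.659 0.254 0.17 ]
sal tip [ 0.66  -0.276  0.17 ]
petri [ 0.529 -0.472  0.018]
yellow [0.569 0.35  0.   ]
```

```bash
cat >> h.py <<'E'
def down(deg):  # tool z down, tool y at heading deg
    a=np.radians(deg); y=np.array([np.cos(a),np.sin(a),0]); z=np.array([0,0,-1.]); return np.c_[np.cross(y,z),y,z]
def plan(p,Rt):  # turn first (tool axes, deg), then shift in turned axes
    o=get_obs(); R0=R.from_rotvec(o["tool_rot"]).as_matrix()
    t=R.from_matrix(R0.T@Rt).as_rotvec(degrees=True); s=Rt.T@(np.array(p)-o["tool_pos"])
    print("t",round(o["time_s"],2),"pos",o["tool_pos"].round(4),"turn",t.round(2),"shift mm",(s*1000).round(1),"F",o["force"].round(1),"w",round(o["width"],4),"ff",round(o["finger_force"],1))
E
python3 -c "
from h import *
plan([.549,.054,.36],down(-4.7))"
```

```text
t 0.1 pos [ 0.2153 -0.5865  0.2391] turn [-5.000e-02 -4.000e-02 -6.514e+01] shift mm [ 665.7  280.1 -120.9] F [ 0.2  0.2 -0.7] w 0.0953 ff 0.0
```

Call:
{"name": "step_arm", "arguments": {"commands": [[0,0,-8.14,0,0,-0.015,0.095],[0,0,-8.14,0,0,-0.015,0.095],[0,0,-8.14,0,0,-0.015,0.095],[0,0,-8.14,0,0,-0.015,0.095],[0,0,-8.14,0,0,-0.015,0.095],[0,0,-8.14,0,0,-0.015,0.095],[0,0,-8.14,0,0,-0.015,0.095],[0,0,-8.14,0,0,-0.015,0.095]]}}

```text
time_s: 0.9
tool_pos: [0.2154, -0.5866, 0.3599]
tool_rot: [-2.304, -2.134, -0.0]
force: [-0.5, 0.2, -0.4]
width: 0.0951
finger_force: 0.0
```

Call:
{"name": "step_arm", "arguments": {"commands": [[0,0,0,0.037,0.0155,0,0.095],[0,0,0,0.037,0.0155,0,0.095],[0,0,0,0.037,0.0155,0,0.095],[0,0,0,0.037,0.0155,0,0.095],[0,0,0,0.037,0.0155,0,0.095],[0,0,0,0.037,0.0155,0,0.095],[0,0,0,0.037,0.0155,0,0.095],[0,0,0,0.037,0.0155,0,0.095],[0,0,0,0.037,0.0155,0,0.095]]}}

```text
time_s: 1.8
tool_pos: [0.3822, -0.2648, 0.3595]
tool_rot: [-2.311, -2.128, 0.0]
force: [0.6, -1.1, -0.5]
width: 0.0951
finger_force: 0.0
```

Call:
{"name": "step_arm", "arguments": {"commands": [[0,0,0,0.037,0.0155,0,0.095],[0,0,0,0.037,0.0155,0,0.095],[0,0,0,0.037,0.0155,0,0.095],[0,0,0,0.037,0.0155,0,0.095],[0,0,0,0.037,0.0155,0,0.095],[0,0,0,0.037,0.0155,0,0.095],[0,0,0,0.037,0.0155,0,0.095],[0,0,0,0.037,0.0155,0,0.095],[0,0,0,0.037,0.0155,0,0.095],[0,0,0,0,0,0,0.095]]}}

```text
time_s: 2.8
tool_pos: [0.5494, 0.0574, 0.3588]
tool_rot: [-2.307, -2.131, 0.0]
force: [-0.2, -0.4, -0.5]
width: 0.0952
finger_force: 0.0
```

```bash
python3 -c "
from h import *
plan([.549,.054,.36],down(-4.7))
c=vision.camera_model('wrist'); im=vision.snapshot('wrist'); cv2.imwrite('pics/w1.png',im); np.save('w1.npy',c,allow_pickle=True)
print(c)"
```

```text
t 2.8 pos [0.5494 0.0574 0.3588] turn [-0.05 -0.03  0.17] shift mm [-3.4 -0.1 -1.2] F [-0.2 -0.4 -0.5] w 0.0952 ff 0.0
{'K': array([[270.09977352,   0.        , 254.70208992],
       [  0.        , 270.09977352, 191.16733651],
       [  0.        ,   0.        ,   1.        ]]), 'dist': array([0.01614411, 0.        , 0.        , 0.        , 0.        ]), 'origin': array([0.55534937, 0.13690683, 0.50395427]), 'attitude': array([ 2.85744772, -0.11221424, -0.01835839])}
```

View pics/w1.png

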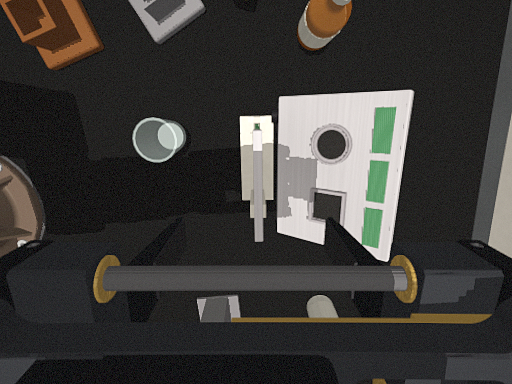

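The wrist picture shows the shield strip from above between (257,130) and (258,241), the round dish at (331,144) and the tub at (327,206). I'll measure the strip's edges and the dish.

```bash
python3 - <<'E'
from h import *
c=np.load('w1.npy',allow_pickle=True).item(); im=cv2.imread('pics/w1.png'); g=cv2.cvtColor(im,6)
for r_ in(122,126,129,132,136,150,170,220,230,236,238,240,242,244): print(r_,g[r_,246:270].tolist())
m=(g<60).astype(np.uint8); n,l,s,ce=cv2.connectedComponentsWithStats(m)
for i in range(1,n):
    if 300<s[i,4]<2500: print(s[i],ce[i].round(1),[onz(c,ce[i],z).round(4) for z in(.095,.1)])
E
```

```text
122 [253, 253, 253, 253, 254, 254, 254, 250, 243, 243, 245, 247, 243, 238, 255, 254, 254, 254, 253, 252, 253, 252, 253, 254]
126 [252, 253, 253, 252, 252, 253, 254, 238, 176, 106, 80, 78, 112, 147, 254, 254, 252, 252, 252, 253, 254, 253, 254, 253]
129 [252, 252, 252, 252, 252, 253, 253, 202, 137, 114, 121, 112, 104, 110, 181, 235, 252, 252, 250, 253, 253, 253, 253, 253]
132 [253, 253, 251, 253, 230, 233, 204, 240, 247, 245, 249, 250, 251, 250, 248, 233, 240, 246, 252, 253, 253, 253, 253, 252]
136 [253, 253, 251, 251, 251, 253, 219, 235, 243, 242, 243, 244, 246, 246, 244, 233, 248, 251, 251, 251, 252, 252, 253, 253]
150 [176, 176, 178, 174, 172, 176, 169, 215, 235, 232, 233, 234, 237, 236, 236, 224, 178, 175, 181, 176, 177, 178, 177, 177]
170 [176, 175, 174, 175, 173, 172, 177, 154, 164, 163, 161, 163, 168, 166, 166, 164, 151, 170, 172, 175, 173, 175, 176, 172]
220 [36, 30, 31, 27, 34, 30, 29, 26, 114, 168, 165, 160, 161, 164, 164, 169, 140, 65, 18, 34, 33, 38, 33, 37]
230 [34, 40, 32, 34, 38, 43, 33, 23, 89, 170, 167, 160, 159, 161, 164, 168, 150, 71, 25, 36, 39, 28, 35, 32]
236 [40, 32, 41, 31, 35, 31, 33, 22, 75, 167, 167, 161, 160, 161, 166, 167, 162, 73, 26, 36, 33, 35, 34, 32]
238 [32, 34, 22, 35, 31, 31, 36, 23, 67, 171, 170, 161, 160, 165, 165, 165, 163, 79, 33, 31, 38, 39, 31, 34]
240 [37, 34, 35, 33, 33, 31, 31, 28, 60, 170, 169, 164, 164, 165, 165, 167, 163, 80, 20, 35, 30, 34, 32, 37]
242 [38, 33, 35, 36, 26, 32, 28, 26, 26, 22, 25, 18, 27, 23, 22, 19, 22, 31, 34, 31, 32, 43, 39, 31]
244 [29, 36, 25, 40, 36, 29, 42, 33, 37, 39, 33, 23, 33, 36, 34, 27, 39, 33, 43, 33, 45, 31, 33, 33]
[  5   0  39  35 864] [25.6 14.1] [array([0.2658, 0.2823, 0.095 ]), array([0.2694, 0.2805, 0.1   ])]
[318 130  27  29 609] [331. 144.] [array([0.6651, 0.0831, 0.095 ]), array([0.6637, 0.0837, 0.1   ])]
```

```bash
python3 - <<'E'
from h import *
c=np.load('w1.npy',allow_pickle=True).item()
a=onz(c,(257.0,131.3),.21);b=onz(c,(258.7,241.2),.21); d=a-b; print(a,b,(a+b)/2,np.linalg.norm(d),np.degrees(np.arctan2(-d[0],d[1])))
m=(a+b)/2
plan([m[0],m[1],.201],down(np.degrees(np.arctan2(-d[0],d[1]))))
E
```

```text
[0.55581312 0.1179098  0.21      ] [ 0.54802602 -0.01052954  0.21      ] [0.55191957 0.05369013 0.21      ] 0.1286751829900828 -3.46951679095359
t 2.85 pos [0.5486 0.0557 0.3588] turn [-0.07  0.01 -1.08] shift mm [ -1.8   3.4 157.8] F [ 0.1 -0.7 -0.7] w 0.0951 ff 0.0
```

Call:
{"name": "step_arm", "arguments": {"commands": [[0,0,-0.8,-0.002,0.003,0.03,0.095],[0,0,0,0,0,0.04,0.095],[0,0,0,0,0,0.04,0.095],[0,0,0,0,0,0.03,0.095],[0,0,0,0,0,0.018,0.095],[0,0,0,0,0,0,0.095]]}}

```text
time_s: 3.45
tool_pos: [0.5498, 0.0508, 0.1995]
tool_rot: [-2.295, -2.141, 0.005]
force: [0.2, -0.4, 0.6]
width: 0.0952
finger_force: 0.0
```

Call:
{"name": "step_arm", "arguments": {"commands": [[0,0,0,0,0,0,0.03],[0,0,0,0,0,0,0.03],[0,0,0,0,0,0,0.03],[0,0,0,0,0,0,0.0],[0,0,0,0,0,0,0.0],[0,0,0,0,0,0,0.0],[0,0,0,0,0,0,0.0]], "grip_force": 25}}

```text
time_s: 4.15
tool_pos: [0.5511, 0.0518, 0.2017]
tool_rot: [2.296, 2.144, 0.0]
force: [-0.1, 0.2, -0.2]
width: 0.0444
finger_force: 0.0
```

```bash
python3 -c "
from h import *
plan([.5515,.0537,.201],down(-3.8))"
```

```text
t 4.15 pos [0.5511 0.0518 0.2017] turn [ 0.01  0.01 -0.11] shift mm [1.9 0.3 0.7] F [-0.1  0.2 -0.2] w 0.0444 ff 0.0
```

Still closing. I'll keep it going.

Call:
{"name": "step_arm", "arguments": {"commands": [[0,0,0,0,0,0,0.0],[0,0,0,0,0,0,0.0],[0,0,0,0,0,0,0.0],[0,0,0,0,0,0,0.0],[0,0,0,0,0,0,0.0],[0,0,0,0,0,0,0.0],[0,0,0,0,0,0,0.0]]}}

```text
time_s: 4.85
tool_pos: [0.5511, 0.0518, 0.2016]
tool_rot: [2.296, 2.144, -0.0]
force: [1.3, 0.7, -0.8]
width: 0.0099
finger_force: 25.0
```

Call:
{"name": "step_arm", "arguments": {"commands": [[0,0,0,0,0,-0.01,0.0],[0,0,0,0,0,-0.015,0.0],[0,0,0,0,0,-0.02,0.0],[0,0,0,0,0,-0.02,0.0],[0,0,0,0,0,-0.02,0.0],[0,0,0,0,0,-0.02,0.0],[0,0,0,0,0,-0.02,0.0],[0,0,0,0,0,-0.02,0.0],[0,0,0,0,0,-0.01,0.0],[0,0,0,0,0,0,0.0],[0,0,0,0,0,0,0.0]]}}

```text
time_s: 5.95
tool_pos: [0.5508, 0.0518, 0.356]
tool_rot: [-2.296, -2.144, 0.001]
force: [-0.7, -0.3, -2.2]
width: 0.0095
finger_force: 25.0
```

```bash
python3 -c "
from h import *
plan([.443,-.3255,.351],down(1.0))
cv2.imwrite('pics/w2.png',np.hstack([vision.snapshot('scene')[90:330,150:400],vision.snapshot('wrist')[:240]]))"
```

```text
t 5.95 pos [0.5508 0.0518 0.356 ] turn [-0.05  0.01 -4.92] shift mm [-375.4 -114.4    5. ] F [-0.7 -0.3 -2.2] w 0.0095 ff 25.0
```

View pics/w2.png

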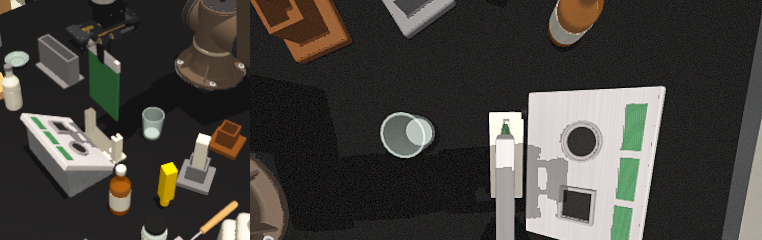

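The shield is held upright and clear of the holder posts. Next I'll carry it to the trough.

Call:
{"name": "step_arm", "arguments": {"commands": [[0,0,-2.4,0,0,0,0.0],[0,0,-2.4,0,0,0,0.0],[0,0,0,-0.015,-0.005,0,0.0],[0,0,0,-0.03,-0.009,0,0.0],[0,0,0,-0.03,-0.009,0,0.0],[0,0,0,-0.03,-0.009,0,0.0],[0,0,0,-0.03,-0.009,0,0.0],[0,0,0,-0.03,-0.009,0,0.0],[0,0,0,-0.03,-0.009,0,0.0],[0,0,0,-0.03,-0.009,0,0.0],[0,0,0,-0.03,-0.009,0,0.0],[0,0,0,-0.03,-0.009,0,0.0]]}}

```text
time_s: 7.25
tool_pos: [0.4683, -0.2362, 0.3561]
tool_rot: [-2.205, -2.236, 0.001]
force: [0.2, 0.1, -2.5]
width: 0.0099
finger_force: 25.0
```

Call:
{"name": "step_arm", "arguments": {"commands": [[0,0,0,-0.03,-0.009,0,0.0],[0,0,0,-0.03,-0.009,0,0.0],[0,0,0,-0.02,-0.007,0,0.0],[0,0,0,-0.01,-0.004,0,0.0],[0,0,0,0,0,0,0.0],[0,0,0,0,0,0,0.0]]}}

```text
time_s: 7.85
tool_pos: [0.4417, -0.3244, 0.3564]
tool_rot: [-2.205, -2.237, -0.0]
force: [0.5, 0.5, -1.4]
width: 0.0097
finger_force: 25.0
```

```bash
python3 -c "
from h import *
plan([.443,-.3255,.199],down(1.0))
c=vision.camera_model('wrist');im=vision.snapshot('wrist'); np.save('w3.npy',c,allow_pickle=True);cv2.imwrite('pics/w3.png',im)
cv2.imwrite('pics/w3b.png',cv2.resize(im[60:260,130:380],(750,600)))"
```

```text
t 7.85 pos [ 0.4417 -0.3244  0.3564] turn [-0.02 -0.03 -0.15] shift mm [ -1.1   1.2 157.4] F [ 0.5  0.5 -1.4] w 0.0097 ff 25.0
```

View pics/w3b.png

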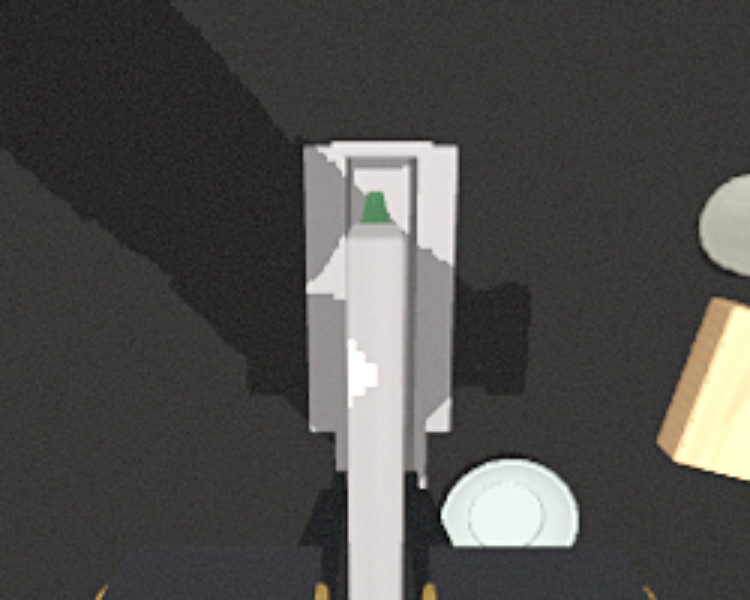

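The shield's lower edge, the green tip at (375,195), is inside the trough mouth (347–415). It sits about 3 mm to the -x side, so I'll shift a little and lower.

Call:
{"name": "step_arm", "arguments": {"commands": [[0,0,0,-0.001,0.003,0.02,0.0],[0,0,0,0,0,0.025,0.0],[0,0,0,0,0,0.025,0.0],[0,0,0,0,0,0.025,0.0],[0,0,0,0,0,0.025,0.0],[0,0,0,0,0,0.015,0.0],[0,0,0,0,0,0.01,0.0],[0,0,0,0,0,0.005,0.0],[0,0,0,0,0,0,0.0],[0,0,0,0,0,0,0.0]]}}

```text
time_s: 8.9
tool_pos: [0.4452, -0.3259, 0.2074]
tool_rot: [2.203, 2.238, 0.0]
force: [1.1, -0.5, -1.9]
width: 0.01
finger_force: 25.0
```

Call:
{"name": "step_arm", "arguments": {"commands": [[0,0,0,0,0,0.003,0.0],[0,0,0,0,0,0.002,0.0],[0,0,0,0,0,0,0.0],[0,0,0,0,0,0,0.0]]}}

```text
time_s: 9.3
tool_pos: [0.4449, -0.3259, 0.2017]
tool_rot: [2.204, 2.238, -0.0]
force: [0.7, -0.5, -2.1]
width: 0.01
finger_force: 25.0
```

Call:
{"name": "step_arm", "arguments": {"commands": [[0,0,0,0,0,0.0015,0.0],[0,0,0,0,0,0.0005,0.0],[0,0,0,0,0,0,0.0],[0,0,0,0,0,0,0.0]]}}

```text
time_s: 9.7
tool_pos: [0.4449, -0.3259, 0.1996]
tool_rot: [2.204, 2.238, -0.0]
force: [0.3, -0.5, -1.9]
width: 0.0099
finger_force: 25.0
```

Call:
{"name": "step_arm", "arguments": {"commands": [[0,0,0,0,0,0.001,0.0],[0,0,0,0,0,0,0.0],[0,0,0,0,0,0,0.0]]}}

```text
time_s: 10.0
tool_pos: [0.4451, -0.3259, 0.1996]
tool_rot: [2.204, 2.238, 0.0]
force: [-1.5, 2.1, 7.0]
width: 0.01
finger_force: 25.0
```

Call:
{"name": "step_arm", "arguments": {"commands": [[0,0,0,0,0,0,0.02],[0,0,0,0,0,0,0.03],[0,0,0,0,0,0,0.045],[0,0,0,0,0,0,0.06],[0,0,0,0,0,0,0.08],[0,0,0,0,0,0,0.095],[0,0,0,0,0,0,0.095],[0,0,0,0,0,0,0.095],[0,0,0,0,0,0,0.095],[0,0,0,0,0,0,0.095],[0,0,0,0,0,0,0.095],[0,0,0,0,0,0,0.095]]}}

```text
time_s: 11.2
tool_pos: [0.4449, -0.3259, 0.1987]
tool_rot: [2.204, 2.238, -0.0]
force: [-0.1, 0.7, -0.2]
width: 0.0944
finger_force: 0.0
```

```bash
python3 -c "
from h import *
plan([.443,-.3255,.38],down(1.0))
cv2.imwrite('pics/w4.png',np.hstack([cv2.resize(vision.snapshot('scene')[100:200,160:260],(384,384)),cv2.resize(vision.snapshot('wrist')[60:260,150:350],(384,384))]))"
```

```text
t 11.2 pos [ 0.4449 -0.3259  0.1987] turn [ 0.    0.   -0.12] shift mm [   0.4   -1.9 -181.3] F [-0.1  0.7 -0.2] w 0.0944 ff 0.0
```

View pics/w4.png

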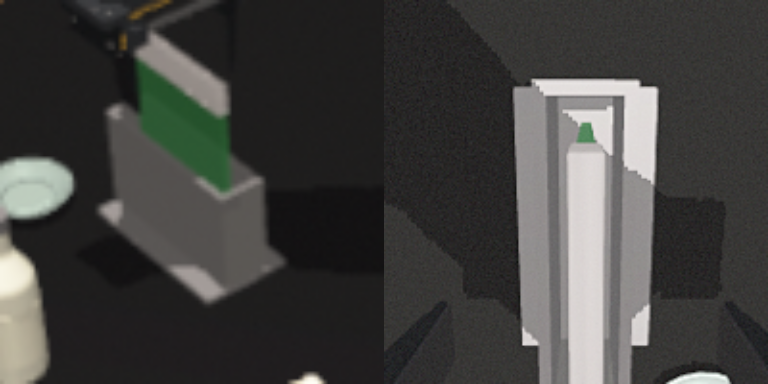

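The shield stands upright, about centred in the trough, with the jaws clear of it on both sides. I'll rise and go to the wand.

Call:
{"name": "step_arm", "arguments": {"commands": [[0,0,0,0,0,-0.01,0.095],[0,0,0,0,0,-0.02,0.095],[0,0,0,0,0,-0.03,0.095],[0,0,0,0,0,-0.04,0.095],[0,0,0,0,0,-0.04,0.095],[0,0,-6.45,0,0,-0.02,0.095],[0,0,-6.45,0,0,0,0.095],[0,0,-6.45,0,0,0,0.095],[0,0,-6.45,0,0,0,0.095],[0,0,0,0,0,0,0.095]]}}

```text
time_s: 12.3
tool_pos: [0.4448, -0.3258, 0.3594]
tool_rot: [1.646, 2.675, -0.0]
force: [-0.4, 0.5, 0.3]
width: 0.0948
finger_force: 0.0
```

```bash
python3 -c "
from h import *
plan([.425,.320,.30],down(26.6))"
```

```text
t 12.3 pos [ 0.4448 -0.3258  0.3594] turn [0.01 0.05 0.17] shift mm [586.3 271.5  59.4] F [-0.4  0.5  0.3] w 0.0948 ff 0.0
```

Call:
{"name": "step_arm", "arguments": {"commands": [[0,0,0,0.039,0.0181,0,0.095],[0,0,0,0.039,0.0181,0,0.095],[0,0,0,0.039,0.0181,0,0.095],[0,0,0,0.039,0.0181,0,0.095],[0,0,0,0.039,0.0181,0,0.095],[0,0,0,0.039,0.0181,0,0.095],[0,0,0,0.039,0.0181,0,0.095],[0,0,0,0.039,0.0181,0,0.095]]}}

```text
time_s: 13.1
tool_pos: [0.4337, 0.0196, 0.3592]
tool_rot: [1.654, 2.67, 0.001]
force: [1.2, -0.9, -0.6]
width: 0.0949
finger_force: 0.0
```

Call:
{"name": "step_arm", "arguments": {"commands": [[0,0,0,0.039,0.0181,0.008,0.095],[0,0,0,0.039,0.0181,0.008,0.095],[0,0,0,0.039,0.0181,0.008,0.095],[0,0,0,0.039,0.0181,0.008,0.095],[0,0,0,0.039,0.0181,0.008,0.095],[0,0,0,0.039,0.0181,0.01,0.095],[0,0,0,0.039,0.0181,0.01,0.095],[0,0,0,0,0,0,0.095],[0,0,0,0,0,0,0.095]]}}

```text
time_s: 14.0
tool_pos: [0.4245, 0.3192, 0.2985]
tool_rot: [-1.65, -2.673, 0.001]
force: [0.2, 0.2, -0.4]
width: 0.0951
finger_force: 0.0
```

```bash
python3 -c "
from h import *
plan([.425,.320,.17],down(26.6))
c=vision.camera_model('wrist');im=vision.snapshot('wrist'); np.save('w5.npy',c,allow_pickle=True);cv2.imwrite('pics/w5.png',im)
print(proj(c,[[.425,.32,.17],[.4245,.3185,.075]]))"
```

```text
t 14.0 pos [0.4245 0.3192 0.2985] turn [-0.04  0.02  0.04] shift mm [  0.5   0.8 128.5] F [ 0.2  0.2 -0.4] w 0.0951 ff 0.0
[[255.63634788 191.22177243]
 [254.68053675 172.96045803]]
```

View pics/w5.png

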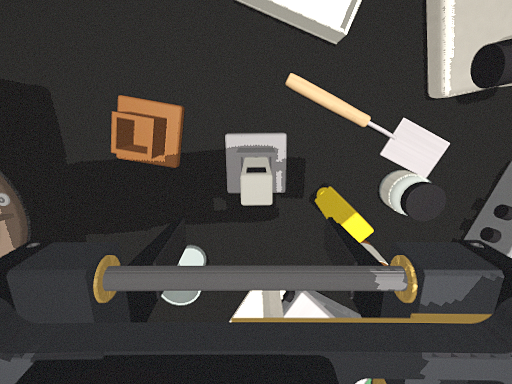

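The wand's butt is centred at (256,191), against a projected (255.6,191.2), with its sides parallel to the jaws. The yellow decoy at (345,215) is clear of the jaws.

Call:
{"name": "step_arm", "arguments": {"commands": [[0,0,0,0.0005,0.001,0.03,0.095],[0,0,0,0,0,0.04,0.095],[0,0,0,0,0,0.04,0.095],[0,0,0,0,0,0.025,0.06],[0,0,0,0,0,0.013,0.05],[0,0,0,0,0,0,0.0],[0,0,0,0,0,0,0.0],[0,0,0,0,0,0,0.0],[0,0,0,0,0,0,0.0],[0,0,0,0,0,0,0.0],[0,0,0,0,0,0,0.0],[0,0,0,0,0,0,0.0]], "grip_force": 25}}

```text
time_s: 15.25
tool_pos: [0.4256, 0.3197, 0.1509]
tool_rot: [1.649, 2.674, 0.001]
force: [-0.4, -0.5, 3.0]
width: 0.0339
finger_force: 24.9
```

Call:
{"name": "step_arm", "arguments": {"commands": [[0,0,0,0,0,0,0.0],[0,0,0,0,0,0,0.0]]}}

```text
time_s: 15.45
tool_pos: [0.4256, 0.3197, 0.1509]
tool_rot: [1.649, 2.674, 0.0]
force: [-1.5, -0.8, 6.1]
width: 0.034
finger_force: 24.9
```

Call:
{"name": "step_arm", "arguments": {"commands": [[0,0,0,0,0,-0.01,0.0],[0,0,0,0,0,-0.02,0.0],[0,0,0,0,0,-0.03,0.0],[0,0,0,0,0,-0.03,0.0],[0,0,0,0,0,-0.03,0.0],[0,0,0,0,0,-0.03,0.0],[0,0,0,0,0,-0.02,0.0],[0,0,0,0,0,-0.01,0.0],[0,0,0,0,0,0,0.0]]}}

```text
time_s: 16.35
tool_pos: [0.4256, 0.3197, 0.3316]
tool_rot: [1.648, 2.673, 0.002]
force: [0.8, 1.0, -1.4]
width: 0.0341
finger_force: 24.9
```

```bash
python3 - <<'E'
from h import *
o=get_obs(); R0=R.from_rotvec(o["tool_rot"]).as_matrix()
plan([.5433,.092,.33],R0)
n=np.array([-.572,.040,.819]);n/=np.linalg.norm(n)
ax=np.cross([0,0,1],n); Rt=R.from_rotvec(ax/np.linalg.norm(ax)*np.arccos(n[2])).as_matrix()@R0
np.save('Rt.npy',Rt); plan([.5433,.092,.2713],Rt); print(o["joint_positions"].round(2))
E
```

```text
t 16.35 pos [0.4256 0.3197 0.3316] turn [0. 0. 0.] shift mm [-256.3    3.     1.6] F [ 0.8  1.  -1.4] w 0.0341 ff 24.9
t 16.35 pos [0.4256 0.3197 0.3316] turn [-3.010e+01 -1.786e+01 -3.000e-02] shift mm [-226.4  -47.7  125.8] F [ 0.8  1.  -1.4] w 0.0341 ff 24.9
[ 0.52  0.27  1.65 -0.    1.21  0.05]
```

Call:
{"name": "step_arm", "arguments": {"commands": [[0,0,0,-0.02,0,0,0.0],[0,0,0,-0.03,0,0,0.0],[0,0,0,-0.03,0,0,0.0],[0,0,0,-0.03,0.001,0,0.0],[0,0,0,-0.03,0.001,0,0.0],[0,0,0,-0.03,0.001,0,0.0],[0,0,0,-0.03,0,0,0.0],[0,0,0,-0.03,0,0,0.0],[0,0,0,-0.02,0,0,0.0],[0,0,0,-0.006,0,0,0.0],[0,0,0,0,0,0,0.0]]}}

```text
time_s: 17.45
tool_pos: [0.543, 0.0919, 0.3295]
tool_rot: [-1.65, -2.672, 0.002]
force: [-0.6, 0.0, -2.5]
width: 0.0341
finger_force: 24.9
```

Call:
{"name": "step_arm", "arguments": {"commands": [[-4.3,-2.55,0,0,0,0,0.0],[-4.3,-2.55,0,0,0,0,0.0],[-4.3,-2.55,0,0,0,0,0.0],[-4.3,-2.55,0,0,0,0,0.0],[-4.3,-2.55,0,0,0,0,0.0],[-4.3,-2.55,0,0,0,0,0.0],[-4.3,-2.55,0,0,0,0,0.0],[0,0,0,0,0,0,0.0],[0,0,0,0,0,0,0.0]]}}

```text
time_s: 18.35
tool_pos: [0.5427, 0.093, 0.3306]
tool_rot: [1.352, 2.194, 0.376]
force: [-0.5, 0.6, -1.9]
width: 0.0338
finger_force: 24.9
```

```bash
python3 -c "
from h import *
plan([.5433,.092,.2713],np.load('Rt.npy'))"
```

```text
t 18.35 pos [0.5427 0.093  0.3306] turn [-0.2  -0.1   0.04] shift mm [ 16.3 -29.3  48.9] F [-0.5  0.6 -1.9] w 0.0338 ff 24.9
```

Call:
{"name": "step_arm", "arguments": {"commands": [[-0.2,-0.1,0,0.003,-0.005,0.009,0.0],[0,0,0,0.004,-0.007,0.012,0.0],[0,0,0,0.004,-0.007,0.012,0.0],[0,0,0,0.003,-0.006,0.01,0.0],[0,0,0,0.002,-0.004,0.006,0.0],[0,0,0,0,0,0,0.0],[0,0,0,0,0,0,0.0]]}}

```text
time_s: 19.05
tool_pos: [0.5446, 0.0912, 0.2718]
tool_rot: [1.35, 2.189, 0.379]
force: [0.2, -0.7, -1.4]
width: 0.0336
finger_force: 24.9
```

```bash
python3 -c "
from h import *
plan([.5433,.092,.2713],np.load('Rt.npy'))
o=get_obs();z=R.from_rotvec(o['tool_rot']).as_matrix()[:,2];print('axis',z,'at dish',o['tool_pos']+z*.211)
im=vision.snapshot('scene');s=cv2.resize(im[150:300,150:350],(800,600));cv2.imwrite('pics/s6.png',s)"
```

```text
t 19.05 pos [0.5446 0.0912 0.2718] turn [ 0.09  0.1  -0.01] shift mm [ 1.3 -0.8 -0.4] F [ 0.2 -0.7 -1.4] w 0.0336 ff 24.9
axis [ 0.57513466 -0.04009863 -0.81707541] at dish [0.66593805 0.08270857 0.09940445]
```

View pics/s6.png

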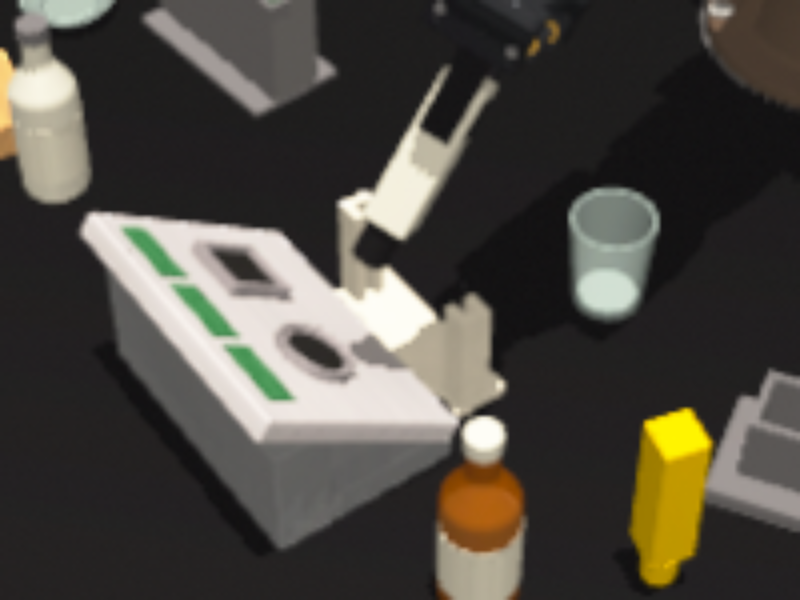

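The nose tip is at (375,247) and the wand's axis runs on to about (316,345), which is the round dish's centre at (318,350). I'll hold here.

Call:
{"name": "step_arm", "arguments": {"commands": [[0,0,0,0,0,0,0],[0,0,0,0,0,0,0],[0,0,0,0,0,0,0],[0,0,0,0,0,0,0],[0,0,0,0,0,0,0],[0,0,0,0,0,0,0],[0,0,0,0,0,0,0],[0,0,0,0,0,0,0],[0,0,0,0,0,0,0],[0,0,0,0,0,0,0],[0,0,0,0,0,0,0],[0,0,0,0,0,0,0]]}}

```text
time_s: 20.3
tool_pos: [0.5442, 0.0911, 0.2715]
tool_rot: [1.35, 2.189, 0.379]
force: [-0.2, 0.7, -1.7]
width: 0.0337
finger_force: 24.9
```

Call:
{"name": "step_arm", "arguments": {"commands": [[0,0,0,0,0,0,0],[0,0,0,0,0,0,0],[0,0,0,0,0,0,0],[0,0,0,0,0,0,0],[0,0,0,0,0,0,0],[0,0,0,0,0,0,0],[0,0,0,0,0,0,0],[0,0,0,0,0,0,0],[0,0,0,0,0,0,0],[0,0,0,0,0,0,0],[0,0,0,0,0,0,0],[0,0,0,0,0,0,0]]}}

```text
time_s: 21.5
tool_pos: [0.5442, 0.0911, 0.2715]
tool_rot: [1.35, 2.189, 0.379]
force: [-0.1, 0.1, -1.8]
width: 0.0339
finger_force: 24.9
```

Call:
{"name": "step_arm", "arguments": {"commands": [[0,0,0,-0.002,0.004,-0.006,0.0],[0,0,0,-0.004,0.007,-0.012,0.0],[0,0,0,-0.004,0.007,-0.012,0.0],[0,0,0,-0.004,0.007,-0.012,0.0],[0,0,0,-0.002,0.004,-0.007,0.0],[0,0,0,0,0,0,0.0]]}}

```text
time_s: 22.1
tool_pos: [0.5433, 0.0923, 0.332]
tool_rot: [1.349, 2.187, 0.381]
force: [-0.3, 0.0, -2.0]
width: 0.034
finger_force: 24.9
```

Call:
{"name": "step_arm", "arguments": {"commands": [[4.3,2.55,0,0,0,0,0.0],[4.3,2.55,0,0,0,0,0.0],[4.3,2.55,0,0,0,0,0.0],[4.3,2.55,0,0,0,0,0.0],[4.3,2.55,0,0,0,0,0.0],[4.3,2.55,0,0,0,0,0.0],[4.3,2.55,0,0,0,0,0.0],[0,0,0,0,0,0,0.0],[0,0,0,0,0,0,0.0]]}}

```text
time_s: 23.0
tool_pos: [0.5432, 0.0922, 0.3297]
tool_rot: [1.647, 2.67, 0.003]
force: [0.4, 0.0, -1.7]
width: 0.0336
finger_force: 24.9
```

```bash
python3 -c "
from h import *
plan([.4256,.3197,.3316],R.from_rotvec([1.649,2.674,0]).as_matrix())"
```

```text
t 23.0 pos [0.5432 0.0922 0.3297] turn [ 0.24  0.15 -0.  ] shift mm [256.1  -2.9  -1.9] F [ 0.4  0.  -1.7] w 0.0336 ff 24.9
```

Call:
{"name": "step_arm", "arguments": {"commands": [[0.24,0.15,0,0.02,0,0,0.0],[0,0,0,0.03,0,0,0.0],[0,0,0,0.03,0,0,0.0],[0,0,0,0.03,-0.001,0,0.0],[0,0,0,0.03,-0.001,0,0.0],[0,0,0,0.03,-0.001,0,0.0],[0,0,0,0.03,0,0,0.0],[0,0,0,0.03,0,0,0.0],[0,0,0,0.02,0,0,0.0],[0,0,0,0.006,0,0,0.0],[0,0,0,0,0,0,0.0],[0,0,0,0,0,0,0.0]]}}

```text
time_s: 24.2
tool_pos: [0.4256, 0.319, 0.3307]
tool_rot: [-1.649, -2.674, -0.0]
force: [1.0, -0.5, -1.2]
width: 0.0339
finger_force: 24.9
```

```bash
python3 -c "
from h import *
plan([.4256,.3197,.1515],R.from_rotvec([1.649,2.674,0]).as_matrix())"
```

```text
t 24.2 pos [0.4256 0.319  0.3307] turn [-0.   -0.02  0.  ] shift mm [  0.6   0.3 179.2] F [ 1.  -0.5 -1.2] w 0.0339 ff 24.9
```

Call:
{"name": "step_arm", "arguments": {"commands": [[0,0,0,0.0005,0,0.03,0.0],[0,0,0,0,0,0.03,0.0],[0,0,0,0,0,0.03,0.0],[0,0,0,0,0,0.02,0.0],[0,0,0,0,0,0.015,0.0],[0,0,0,0,0,0.015,0.0],[0,0,0,0,0,0.01,0.0],[0,0,0,0,0,0.01,0.0],[0,0,0,0,0,0.01,0.0],[0,0,0,0,0,0.005,0.0],[0,0,0,0,0,0.002,0.0],[0,0,0,0,0,0,0.0]]}}

```text
time_s: 25.4
tool_pos: [0.4251, 0.3202, 0.1537]
tool_rot: [-1.648, -2.673, 0.0]
force: [-0.2, 1.3, -2.0]
width: 0.0343
finger_force: 24.9
```

Call:
{"name": "step_arm", "arguments": {"commands": [[0,0,0,0,0,0.001,0.0],[0,0,0,0,0,0,0.0],[0,0,0,0,0,0,0.0]]}}

```text
time_s: 25.7
tool_pos: [0.4251, 0.3202, 0.153]
tool_rot: [-1.648, -2.674, -0.0]
force: [0.1, 0.1, -2.3]
width: 0.0339
finger_force: 24.9
```

Free inside the well, with about 2 mm still to go. I'll finish lowering and release.

Call:
{"name": "step_arm", "arguments": {"commands": [[0,0,0,0,0,0.001,0.0],[0,0,0,0,0,0.001,0.0],[0,0,0,0,0,0,0.0],[0,0,0,0,0,0,0.0]]}}

```text
time_s: 26.1
tool_pos: [0.4251, 0.3202, 0.1509]
tool_rot: [-1.648, -2.673, -0.0]
force: [-1.1, -0.4, 0.8]
width: 0.0341
finger_force: 24.9
```

Call:
{"name": "step_arm", "arguments": {"commands": [[0,0,0,0,0,0,0.045],[0,0,0,0,0,0,0.06],[0,0,0,0,0,0,0.08],[0,0,0,0,0,0,0.095],[0,0,0,0,0,0,0.095],[0,0,0,0,0,0,0.095],[0,0,0,0,0,0,0.095],[0,0,0,0,0,0,0.095],[0,0,0,0,0,0,0.095],[0,0,0,0,0,0,0.095]]}}

```text
time_s: 27.1
tool_pos: [0.425, 0.3201, 0.1507]
tool_rot: [-1.648, -2.673, 0.0]
force: [-0.2, -0.2, 0.6]
width: 0.0946
finger_force: 0.0
```

Call:
{"name": "step_arm", "arguments": {"commands": [[0,0,0,0,0,-0.01,0.095],[0,0,0,0,0,-0.02,0.095],[0,0,0,0,0,-0.03,0.095],[0,0,0,0,0,-0.04,0.095],[0,0,0,0,0,-0.04,0.095],[0,0,0,0,0,-0.02,0.095],[0,0,0,0,0,0,0.095],[0,0,0,0,0,0,0.095]]}}

```text
time_s: 27.9
tool_pos: [0.4249, 0.3199, 0.3109]
tool_rot: [-1.648, -2.673, -0.0]
force: [0.2, 0.1, 0.1]
width: 0.095
finger_force: 0.0
```

```bash
python3 -c "
from h import *
plan([.425,.32,.3],down(26.6))
s=vision.snapshot('scene');cv2.imwrite('pics/s7.png',np.hstack([cv2.resize(s[100:200,160:260],(384,384)),cv2.resize(s[190:310,280:400],(384,384))]))"
```

```text
t 27.9 pos [0.4249 0.3199 0.3109] turn [-0.02 -0.04  0.08] shift mm [ 0.   0.1 10.9] F [0.2 0.1 0.1] w 0.095 ff 0.0
```

View pics/s7.png

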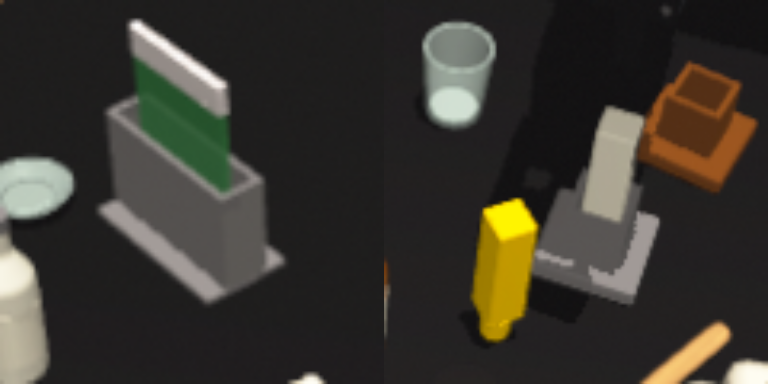

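The shield stands in the trough and the wand is upright in the grey holster. The gripper is clear, so I'm handing in.

```bash
python3 -c "
from plant import r
print(r.hand_in())"
```

```text
the job is handed in; nothing more can be done
None
```

Job handed in at about 28 s: the shield stands upright in the trough, the wand was held about 80 mm from the round dish for over two seconds and is back nose down in its holster, and I touched nothing else; no verdict was returned.

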